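# Feel out the hidden catch of the eyepiece locker

### The job

Open the grey eyepiece locker's drawer. It is held by a hidden catch: feel along the black rail on the locker's near top edge, pressing lightly, until your fingers sink into the one piece of rail that gives, then press that down until the drawer springs ajar; until then never lean on anything with more than 35 N. Then pull the drawer gently all the way out and let go, leaving the eyepiece standing in its pocket and the screw tin, oil bottle and yellow tape where they are.

Things in the scene. Friction and masses are not known exactly. Their poses are not given: they have to be found in the camera images.
- locker: flat grey steel locker, fixed to the bench, 104 mm (its x) by 240 mm (its y) by 62 mm high; origin at the middle of its underside; its x points away from the robot, its y to the robot's left, along the rail and the way the drawer opens, z up. A black hard-rubber rail runs along its near top edge; a flat grey top, as high as the rail, covers the drawer bay behind.
- rail_mid (a point): middle of the rail's top face, at locker x = -31 mm, y = 0, z = 62 mm; the rail is 34 mm wide (x) and 230 mm long (y), 2 mm proud of the near wall. Its pieces look alike; all but one are solid, seated on stiff rubber: they yield about 1 mm per 15 N. One piece, 46 mm long, at a place that differs each time, is a spring shutter.
- rail_right_end (a point): the rail's right (-y) end, middle of its top edge, 115 mm from rail_mid. The shutter, wherever it is: 2.5 to 4 N push it 8 mm down into a recess 46 x 34 mm with upright walls, where its foot meets the catch; about 11 N in all press it 4 to 6 mm further (it bottoms 14.5 mm below the rail top), and the drawer is freed. It springs back up when let go.
- rail_left_end (a point): the rail's left (+y) end, middle of its top edge, 115 mm from rail_mid, on the side of the drawer front
- drawer (a joint): how far the drawer is out, in m: 0 shut and caught, about 0.018 when it has sprung ajar, 0.09 at its stop. It slides along the locker's +y, stays where it is left, takes 1 to 4 N to pull slowly, and cannot be pulled out while caught.
- drawer_handle (a point): middle of the steel bar handle on the drawer's blue front, at the locker's +y end: a round bar 10 mm thick and 40 mm long lying along locker x, 40 mm above the bench, its middle at locker x = 20 mm; 30 mm of free gap between bar and drawer front. It moves with the drawer. Axes as the locker's.
- drawer_pocket (a point): middle of the floor of the drawer's eyepiece pocket, 11 mm above the bench (pocket 47 x 63 mm, walls 28 mm high); moves with the drawer
- eyepiece: black eyepiece, 34 mm wide and 42 mm tall, standing on its flange in the drawer pocket, loose, out of sight while the drawer is shut; origin at the middle of its underside, z up
- screw_tin: round metal tin of screws, 70 mm wide, 22 mm high, behind the locker; origin at the middle of its underside
- oil_1: amber oil bottle with a black spout, 46 mm wide, 128 mm tall, behind the locker; origin at the middle of its underside
- tape_yellow: roll of yellow tape lying flat, 75 mm wide, 30 mm high, behind the locker's right end; origin at the middle of its underside

How it is judged:
By the outcome, as a careful person would: the job done as asked, in the order asked, and still so for the second after the job is handed in, with the robot touching nothing.
It also fails if it takes over 64 s, if anything falls off the work surface, if the arm or the gripper's body presses on something with over 40 N, if the wrist force passes 120 N, or if a joint passes its speed limit or range.

### The arm

A 6-joint arm with a two-finger parallel gripper is mounted at the origin on a cart in front of the work surface, level with it; the furniture and walls round the work are solid. World frame = base frame: x ahead of the robot, y to its left, z up, the work surface at z = 0. Lengths are in m, angles in degrees, forces in N, time in s.
With the tool pointing down it reaches from about 0.3 to 0.85 m from the base axis. Payload 5.4 kg.
Tool frame: the origin (TCP) lies between the finger pads; the fingertips stand 19 mm ahead of it and the grasp point (between the pads) is the TCP; z points along the fingers, y is the line along which they close (so a half turn about z gives the same grasp; the last joint's range is limited). The gripper opens to 85 mm and grips with 20 to 120 N. Pads are 22 mm wide; open, the fingers measure 114 mm over their backs; the gripper's body (76 mm by 85 mm) begins 54 mm behind the grasp point. The pads swing forward as they close: fully open they stand 13 mm farther back than shut.
Start: joints at [55.628, 9.076, 91.501, -0, 79.423, -12.038], TCP at [0.219, 0.532, 0.25] pointing down, gripper open.
Joint ranges: [-166.64, 166.64], [-54.1, 131.32], [10.49, 154.53], [-73.88, 253.88], [9.74, 151.15], [-171.62, 171.62]. Speed limits (degrees/s): [147.25, 147.25, 180, 180, 180, 180].

### API

Orientations are given as [roll, pitch, yaw] about the fixed x, y, z axes, in that order (R = Rz(yaw) Ry(pitch) Rx(roll)).
In Python, from workcell import r, imaging gives the robot as it stands.
- The arm moves only by the tool drive_tool, never from a script. Its argument "plan" is text: rows parted by semicolons, each of 6 numbers parted by spaces: the shift along the world's x, y, z in cm, then the turn, a rotation vector about the world's x, y, z in rad. In form: dx dy dz ax ay az; .... A call has 1 to 20 rows; each row shifts and turns the commanded pose from where the row before left it; what a row does not reach is not made up. A row lasts 1/8 s, in which the tool goes at most 62.5 mm and 10.7 degrees, less where a joint would pass 70% of its speed; a pose out of reach is approached as far as the arm can. A call with a gripper value outside its range is refused whole. "jaw" is the finger opening in cm, from 0 to 8.54, set as the call begins (left out, the last holds). The fingers move at their own pace and stop on an object; "grip_force" is the grip in N (left out, the last holds). Time passes only in rows, so rows that do not move let the fingers close. It gives the time, the measured TCP pose, the force, the opening and the grip force at its end, in the units of the state.
- r.state(): the state, without advancing time (a new reading comes with each control period).
- imaging.grab_frame(name): name is "scene" or "top" or "wrist"; returns the picture (384x512x3 uint8, red, green, blue); there is no depth.
- imaging.camera_info(name): a dict with "fx", "fy", "cx", "cy" (pixels), "rvec" (rotation vector, rad) and "tvec" (3), from world to camera coordinates, as OpenCV has them; the wrist camera has in their place "tool_from_camera" (4x4, takes a point from camera to tool coordinates, whose origin is the TCP and whose axes are the flange's). Camera axes: x right, y down, z forward; pixel columns grow to the right and rows downward; lengths in m; the calibration is good to about 2 mm. A picture is of the moment at which its call begins: read the wrist's pose just before it. camera_info takes no time and is no camera call.
- r.finish_job(): hands the job in; it is judged then, once.
The state is a dict: "time": time; "qpos": joint angles; "joint_velocities": joint speeds; "joint_efforts": joint torques, N m; "tcp_pos": TCP position; "tool_rot": TCP orientation; "wrist_force": force on the tool from outside, world axes, zero at the start; "ft_torque": the same for the moment, N m; "width": opening from 0.0 (shut) to 1.0 (fully open); "gripper_force": force on a finger pad.
Only numpy, scipy, OpenCV 4.12 (cv2) and the standard library are available. Lean on these libraries where they do the work, as an engineer would, in place of code of your own. Each camera call takes 0.05 s, during which the arm holds its last target. There are 200 camera calls.

## Working session

There is one attempt and no reset: what is moved stays moved. The work goes in short steps, Python scripts to look and compute and a tool call to move; the robot and the scene stay as the last step left them, time stands still between calls to the robot, and variables do not carry over. Pictures are saved under pics/ and viewed, at most 10 in all, crops included, and the job is handed in when it is done.

Besides the shell and the picture viewer there is one more tool, called as name(argument=value, ...) on one line, values as JSON. drive_tool: Moves the arm, as the interface text tells. Its arguments: {"type":"object","properties":{"plan":{"type":"string"},"jaw":{"type":"number"},"grip_force":{"type":"number"}},"required":["plan"]}

```bash
mkdir -p pics
python3 - <<'E'
from workcell import r, imaging
import cv2
s=r.state();print(s)
for n in("scene","top"):
    f=imaging.grab_frame(n);cv2.imwrite(f"pics/{n}0.png",f[:,:,::-1])
    print(n,imaging.camera_info(n))
E
```

```text
{'time': 0.0, 'qpos': array([ 5.56290942e+01,  9.11381548e+00,  9.15718534e+01, -5.01732851e-04,
        7.94230696e+01, -1.20390087e+01]), 'joint_velocities': array([-0.03255879,  0.00424464, -0.02360804, -0.0754105 , -0.07332649,
       -0.01013911]), 'joint_efforts': array([ 1.31896572e-04, -3.96002734e+01, -3.31434059e+01, -3.08753324e-04,
        8.34968610e-03, -1.51540966e-07]), 'tcp_pos': array([0.21819118, 0.53138551, 0.24930824]), 'tool_rot': array([-1.79893550e+02, -2.21981950e-02,  1.57668175e+02]), 'wrist_force': array([-0.00863833,  0.30829552, -0.21468393]), 'ft_torque': array([ 0.04090336, -0.03799406, -0.02843744]), 'gripper_force': 0.0, 'width': 0.9989460523948595}
scene {'fx': 468.7295790945558, 'fy': 468.7295790945558, 'cx': 258.33556626145986, 'cy': 192.2198260786009, 'rvec': array([ 2.20858817, -0.97071782,  0.36326905]), 'tvec': array([-0.32866128,  0.40619091,  0.6568984 ])}
top {'fx': 393.12065277623344, 'fy': 393.12065277623344, 'cx': 253.52241876000116, 'cy': 187.38808971119443, 'rvec': array([ 2.12038224, -2.18242318,  0.139853  ]), 'tvec': array([0.09831445, 0.56712086, 0.92397788])}
```

View pics/top0.png

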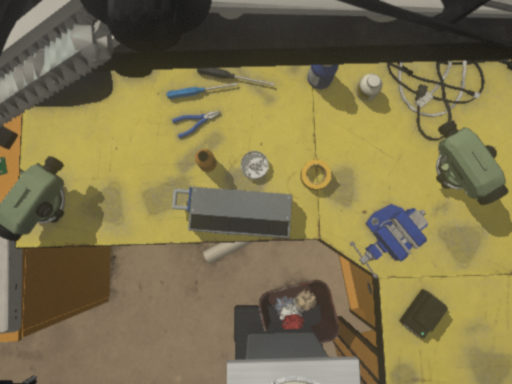

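View pics/scene0.png

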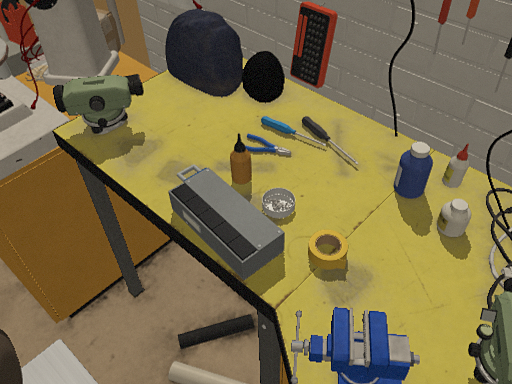

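The top view shows the locker at about (190–292, 187–237), with the rail on its lower side and the handle at (180,199). The tape is at (316,175), the tin at (256,166) and the bottle at (205,159). Next I'll crop in on the locker for its corners.

```bash
cat > h.py <<'E'
import numpy as np,cv2
from workcell import r, imaging
def ray(n,uv,z):
    c=imaging.camera_info(n);R=cv2.Rodrigues(c["rvec"])[0];o=-R.T@c["tvec"]
    d=R.T@np.array([(uv[0]-c["cx"])/c["fx"],(uv[1]-c["cy"])/c["fy"],1]);return o+d*(z-o[2])/d[2]
def proj(n,P):
    c=imaging.camera_info(n);K=np.array([[c["fx"],0,c["cx"]],[0,c["fy"],c["cy"]],[0,0,1]])
    return cv2.projectPoints(np.array(P,float).reshape(-1,1,3),c["rvec"],c["tvec"],K,None)[0][:,0]
E
python3 - <<'E'
from h import *
t=cv2.imread("pics/top0.png");s=cv2.imread("pics/scene0.png")
a=cv2.resize(t[175:245,165:305],None,fx=5,fy=5,interpolation=cv2.INTER_CUBIC)[:300]
b=cv2.resize(s[160:280,160:295],None,fx=5,fy=5,interpolation=cv2.INTER_CUBIC)
cv2.imwrite("pics/c1.png",cv2.resize(t[175:245,165:305],None,fx=5,fy=5,interpolation=cv2.INTER_CUBIC));cv2.imwrite("pics/c2.png",b)
for n,uv in(("top",(190,188)),("top",(292,195)),("top",(289,234)),("top",(190,230))):print(uv,ray(n,uv,.062))
for n,uv in(("top",(316,175)),("top",(256,166)),("top",(205,159))):print(uv,ray(n,uv,.03))
E
```

```text
(190, 188) [0.56944179 0.23343824 0.062     ]
(292, 195) [ 0.54558426 -0.00901217  0.062     ]
(289, 234) [0.45377516 0.0018375  0.062     ]
(190, 230) [0.4697697  0.23415449 0.062     ]
(316, 175) [ 0.59717916 -0.07353851  0.03      ]
(256, 166) [0.62417248 0.07424584 0.03      ]
(205, 159) [0.64562721 0.20076372 0.03      ]
```

View pics/c1.png

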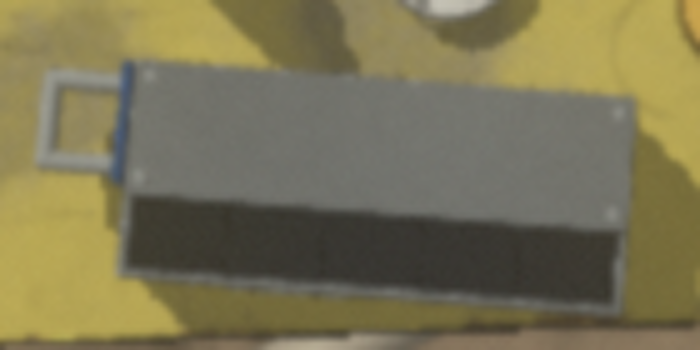

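View pics/c2.png

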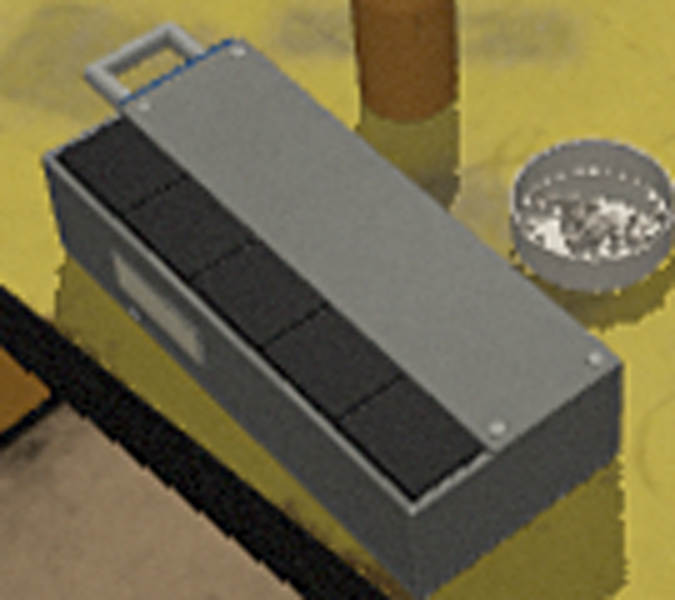

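The scene crop shows five rail pieces, 46 mm each, with the rail corners at about (60,155), (120,118), (480,452) and (412,498). In the top crop the rail corners are (132,195), (620,232), (617,303) and (125,268), and the handle bar is at x≈46, y 72–168.

Run:
```python
from h import *
T=[(129,195),(620,232),(615,303),(124,268)]   # far-left, far-right, near-right, near-left
S=[(120,118),(480,452),(412,498),(60,155)]
for n,C,o in(("top",T,(165,175)),("scene",S,(160,160))):
    P=np.array([ray(n,(np.array(c)+.5)/5-.5+o,.062) for c in C])[:,:2]
    fl,fr,nr,nl=P; L=(fl+nl)/2;Rr=(fr+nr)/2;ax=(L-Rr)
    print(n,P.round(4).tolist(),"mid",P.mean(0),"len",np.hypot(*ax),"wid",np.hypot(*(fl-nl)),np.hypot(*(fr-nr)),"yaw",np.degrees(np.arctan2(-ax[0],ax[1])))
h=[ray("top",(np.array(c)+.5)/5-.5+(165,175),.04) for c in((46,72),(46,168))];print(h)
c=imaging.camera_info("wrist");print(c)
```

```text
top [[0.5083, 0.2329], [0.4842, 0.0015], [0.4511, 0.0052], [0.474, 0.2355]] mid [0.47940862 0.11881215] len 0.2320399869323051 wid 0.03440154531422779 0.0333356470863428 yaw -5.821151578877822
scene [[0.5028, 0.2293], [0.4784, 0.0017], [0.4474, 0.0058], [0.4724, 0.2314]] mid [0.47526709 0.11705982] len 0.2279201354011783 wid 0.030472550959817855 0.03133520745053831 yaw -6.226831022654261
[array([0.57113323, 0.27663328, 0.04      ]), array([0.52414731, 0.276715  , 0.04      ])]
{'fx': 278.6033227706133, 'fy': 278.6033227706133, 'cx': 255.70576470125712, 'cy': 189.38258649249494, 'tool_from_camera': array([[-5.94957910e-04, -9.65086597e-01, -2.61930345e-01,
         6.62764216e-02],
       [ 9.99999823e-01, -5.72006431e-04, -1.63868238e-04,
         1.02757223e-03],
       [ 8.32119878e-06, -2.61930396e-01,  9.65086767e-01,
        -1.23425977e-01],
       [ 0.00000000e+00,  0.00000000e+00,  0.00000000e+00,
         1.00000000e+00]])}
```

drive_tool(plan="2.7 -3.2 -1.2 0 0 0.0285;2.7 -3.2 -1.2 0 0 0.0285;2.7 -3.2 -1.2 0 0 0.0285;2.7 -3.2 -1.2 0 0 0.0285;2.7 -3.2 -1.2 0 0 0.0285;2.7 -3.2 -1.2 0 0 0.0285;2.7 -3.2 -1.2 0 0 0.0285;2.7 -3.2 -1.2 0 0 0.0285;2.7 -3.2 -1.2 0 0 0.0285;2.7 -3.2 -1.2 0 0 0.0285;0 0 -1 0 0 0;0 0 -1 0 0 0;0 0 0 0 0 0;0 0 0 0 0 0", jaw=0, grip_force=20)

```text
time: 1.85
tcp_pos: [0.4882, 0.2126, 0.1106]
tool_rot: [180.0, 0.0, 174.1]
wrist_force: [0.2, -0.5, -0.0]
width: 0.003
gripper_force: 0.0
```

```bash
cat >> h.py <<'E'
from scipy.spatial.transform import Rotation as Ro
def wT():
    s=r.state();T=np.eye(4);T[:3,:3]=Ro.from_euler("xyz",s["tool_rot"],degrees=True).as_matrix();T[:3,3]=s["tcp_pos"]
    return T@imaging.camera_info("wrist")["tool_from_camera"]
def wray(T,uv,z):
    c=imaging.camera_info("wrist");d=T[:3,:3]@np.array([(uv[0]-c["cx"])/c["fx"],(uv[1]-c["cy"])/c["fy"],1]);o=T[:3,3];return o+d*(z-o[2])/d[2]
E
python3 - <<'E'
from h import *
T=wT();f=imaging.grab_frame("wrist")[:,:,::-1].copy();np.save("T1",T)
cv2.imwrite("pics/w1.png",f)
c=imaging.camera_info("wrist")
a=np.radians(-6);R=np.array([[np.cos(a),-np.sin(a)],[np.sin(a),np.cos(a)]])
for p in((-17,115),(17,115),(-17,-115),(17,-115)):
    P=np.append(np.array([.4775,.118])+R@np.array(p)/1e3,.062);q=np.linalg.inv(T)@np.append(P,1);print(p,P,q[:2]/q[2]*c["fx"]+[c["cx"],c["cy"]])
E
```

```text
(-17, 115) [0.4726139 0.234147  0.062    ] [285.05384844 191.75957914]
(17, 115) [0.50642765 0.23059303 0.062     ] [283.62534173 240.38559078]
(-17, -115) [0.44857235 0.00540697 0.062     ] [-73.86609914 191.56280294]
(17, -115) [0.4823861 0.001853  0.062    ] [-58.22115774 240.22644436]
```

View pics/w1.png

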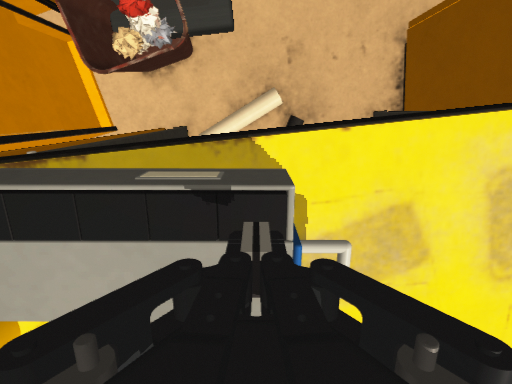

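The wrist view shows the rail's left end at (287,190) and its far edge at v≈241, which matches the prediction to about 1 mm. The seams are at u=217, 147, 77 and 7. I'll probe the leftmost piece first.

drive_tool(plan="-0.1 -0.3 -0.8 0 0 0;0 0 -0.9 0 0 0;0 0 -0.9 0 0 0;0 0 -0.1 0 0 0;0 0 -0.1 0 0 0;0 0 -0.1 0 0 0;0 0 0 0 0 0;0 0 0 0 0 0")

```text
time: 2.9
tcp_pos: [0.4876, 0.2089, 0.0815]
tool_rot: [180.0, 0.0, 174.0]
wrist_force: [0.0, -0.2, 0.7]
width: -0.003
gripper_force: 0.0
```

drive_tool(plan="0 0 -0.1 0 0 0;0 0 -0.1 0 0 0;0 0 0 0 0 0")

```text
time: 3.28
tcp_pos: [0.4878, 0.209, 0.0805]
tool_rot: [180.0, 0.0, 174.0]
wrist_force: [-4.4, -0.8, 8.4]
width: 0.0
gripper_force: 4.2
```

drive_tool(plan="0 0 0.6 0 0 0;-0.16 -1.52 0 0 0 0;-0.16 -1.53 0 0 0 0;-0.16 -1.53 0 0 0 0;0 0 0 0 0 0;0 0 -0.4 0 0 0;0 0 -0.1 0 0 0;0 0 -0.1 0 0 0;0 0 0 0 0 0;0 0 0 0 0 0")

```text
time: 4.53
tcp_pos: [0.4831, 0.1633, 0.0804]
tool_rot: [-180.0, 0.0, 174.1]
wrist_force: [-3.0, -2.2, 10.7]
width: -0.003
gripper_force: 4.7
```

Solid. I'll try the next piece.

drive_tool(plan="0 0 0.6 0 0 0;-0.16 -1.52 0 0 0 0;-0.16 -1.53 0 0 0 0;-0.16 -1.53 0 0 0 0;0 0 0 0 0 0;0 0 -0.4 0 0 0;0 0 -0.1 0 0 0;0 0 -0.1 0 0 0;0 0 0 0 0 0;0 0 0 0 0 0")

```text
time: 5.78
tcp_pos: [0.4781, 0.1173, 0.0795]
tool_rot: [-180.0, 0.0, 174.0]
wrist_force: [1.4, -1.8, 1.9]
width: 0.003
gripper_force: 1.3
```

drive_tool(plan="0 0 -0.1 0 0 0;0 0 -0.1 0 0 0;0 0 -0.1 0 0 0;0 0 0 0 0 0;0 0 0 0 0 0")

```text
time: 6.4
tcp_pos: [0.4781, 0.1172, 0.0764]
tool_rot: [180.0, 0.0, 174.0]
wrist_force: [0.8, -2.3, 2.7]
width: -0.002
gripper_force: 1.5
```

It sinks, so this is the shutter. I'll press on.

drive_tool(plan="0 0 -0.1 0 0 0;0 0 -0.1 0 0 0;0 0 -0.1 0 0 0;0 0 -0.1 0 0 0;0 0 -0.1 0 0 0;0 0 -0.1 0 0 0;0 0 0 0 0 0;0 0 0 0 0 0")

```text
time: 7.4
tcp_pos: [0.4782, 0.1173, 0.071]
tool_rot: [-180.0, 0.0, 174.0]
wrist_force: [-0.5, -0.7, 8.8]
width: 0.002
gripper_force: 4.6
```

drive_tool(plan="0 0 -0.1 0 0 0;0 0 -0.1 0 0 0;0 0 -0.1 0 0 0;0 0 -0.05 0 0 0;0 0 0 0 0 0;0 0 0 0 0 0")

```text
time: 8.15
tcp_pos: [0.4782, 0.1172, 0.0676]
tool_rot: [-180.0, 0.0, 174.0]
wrist_force: [-1.4, -2.0, 11.0]
width: -0.001
gripper_force: 5.1
```

Run:
```python
from h import *
for n in ("top",):
    f=imaging.grab_frame(n)[:,:,::-1];a=cv2.imread("pics/top0.png")
    g=np.hstack([a[175:245,160:220],f[175:245,160:220]]);cv2.imwrite("pics/c3.png",cv2.resize(g,None,fx=6,fy=6,interpolation=cv2.INTER_CUBIC))
```

```text
(no output)
```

View pics/c3.png

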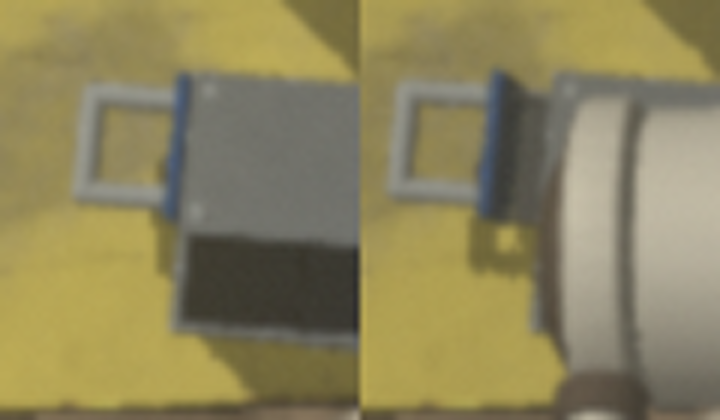

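The drawer is ajar: the blue front has moved about 18 mm in +y. Next I'll lift, go over the handle and look from near.

drive_tool(plan="0 0 1 0 0 0;0 0 2 0 0 0;0 0 2 0 0 0;0.9 2.2 0.5 0 0 0;0.9 2.2 0 0 0 0;0.9 2.2 0 0 0 0;0.9 2.2 0 0 0 0;0.9 2.2 0 0 0 0;0.9 2.2 0 0 0 0;0.9 2.2 0 0 0 0;0.9 2.4 0 0 0 0;0 0 0 0 0 0;0 0 0 0 0 0", jaw=3.2)

```text
time: 9.82
tcp_pos: [0.5489, 0.2947, 0.1208]
tool_rot: [-179.9, -0.1, 174.0]
wrist_force: [0.7, 0.1, -0.1]
width: 0.374
gripper_force: 0.0
```

Run:
```python
from h import *
T=wT();f=imaging.grab_frame("wrist")[:,:,::-1].copy();np.save("T2",T);print(r.state()["tcp_pos"])
cv2.imwrite("pics/w2.png",f)
c=imaging.camera_info("wrist")
P=np.array([.5495,.2946,.045]);q=np.linalg.inv(T)@np.append(P,1);print(q[:2]/q[2]*c["fx"]+[c["cx"],c["cy"]])
```

```text
[0.54909987 0.29448143 0.12108048]
[254.54287131 205.62005396]
```

View pics/w2.png

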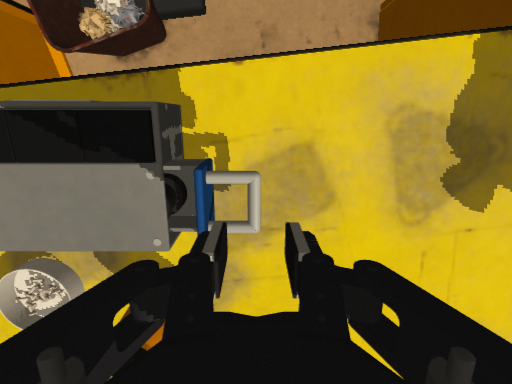

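The handle bar is at u≈254, between v≈172 and 232, and the eyepiece stands in its pocket at (175,192). The legs leave only about 28 mm for a 22 mm pad, so I'll refine the centring.

Run:
```python
from h import *
T=np.load("T2.npy");f=cv2.imread("pics/w2.png");h=cv2.cvtColor(f,cv2.COLOR_BGR2HSV)
m=(h[...,1]<70)
for u in(225,232,238,244): print(u,"".join('#' if x else '.' for x in m[165:240,u]))
for v in(195,200,206,212): print(v,"".join('#' if x else '.' for x in m[v,205:275]))
# ray for bar mid & leg centres
for uv in((254,202),(235,177),(235,227)):
    p=wray(T,uv,.042);print(uv,p,p[:2]-r.state()["tcp_pos"][:2])
```

```text
225 ......#############.....................................###################
232 ......#############.....................................############.......
238 ......#############.....................................############.......
244 ......#############.....................................############.......
195 ........#..................................############...............
200 ...........................................############...............
206 ............................................###########...............
212 .........#..................................###########...............
(254, 202) [0.54756289 0.2943761  0.042     ] [-0.00153698 -0.00010533]
(235, 177) [0.52670765 0.28240578 0.042     ] [-0.02239222 -0.01207565]
(235, 227) [0.56635403 0.27744069 0.042     ] [ 0.01725416 -0.01704074]
```

drive_tool(plan="-0.15 0 0 0 0 0;0 0 -1 0 0 0;0 0 -1 0 0 0;0 0 -1 0 0 0;0 0 -0.8 0 0 0;0 0 -0.5 0 0 0;0 0 0 0 0 0", jaw=2.8)

```text
time: 10.75
tcp_pos: [0.5482, 0.2952, 0.0783]
tool_rot: [-180.0, -0.0, 174.0]
wrist_force: [1.3, 0.4, 0.4]
width: 0.329
gripper_force: 0.0
```

drive_tool(plan="-0.05 -0.05 -0.3 0 0 0;0 0 -0.3 0 0 0;0 0 -0.3 0 0 0;0 0 -0.3 0 0 0;0 0 -0.3 0 0 0;0 0 -0.3 0 0 0;0 0 0 0 0 0")

```text
time: 11.62
tcp_pos: [0.5477, 0.2946, 0.0604]
tool_rot: [-180.0, -0.0, 174.0]
wrist_force: [-0.4, -0.0, 0.8]
width: 0.329
gripper_force: 0.0
```

drive_tool(plan="0 0 -0.3 0 0 0;0 0 -0.3 0 0 0;0 0 -0.3 0 0 0;0 0 -0.3 0 0 0;0 0 -0.3 0 0 0;0 0 -0.3 0 0 0;0 0 0 0 0 0")

```text
time: 12.5
tcp_pos: [0.5477, 0.2947, 0.0424]
tool_rot: [-180.0, -0.0, 174.0]
wrist_force: [0.1, 0.4, -0.2]
width: 0.327
gripper_force: 0.0
```

Down without contact. Closing on the bar.

drive_tool(plan="0 0 0 0 0 0;0 0 0 0 0 0;0 0 0 0 0 0;0 0 0 0 0 0;0 0 0 0 0 0;0 0 0 0 0 0", jaw=0.6, grip_force=20)

```text
time: 13.25
tcp_pos: [0.548, 0.2947, 0.0429]
tool_rot: [-180.0, 0.0, 174.0]
wrist_force: [-1.0, -0.0, 0.6]
width: 0.108
gripper_force: 20.4
```

drive_tool(plan="0.01 0.1 0 0 0 0;0.02 0.2 0 0 0 0;0.03 0.3 0 0 0 0;0.03 0.3 0 0 0 0;0.03 0.3 0 0 0 0;0.03 0.3 0 0 0 0;0.03 0.3 0 0 0 0;0.03 0.3 0 0 0 0;0.03 0.3 0 0 0 0;0.03 0.3 0 0 0 0")

```text
time: 14.5
tcp_pos: [0.5508, 0.3219, 0.0429]
tool_rot: [180.0, 0.0, 174.0]
wrist_force: [1.8, -0.9, 0.7]
width: 0.104
gripper_force: 20.4
```

drive_tool(plan="0.03 0.3 0 0 0 0;0.03 0.3 0 0 0 0;0.03 0.3 0 0 0 0;0.03 0.3 0 0 0 0;0.03 0.3 0 0 0 0;0.03 0.3 0 0 0 0;0.03 0.3 0 0 0 0;0.03 0.3 0 0 0 0;0.03 0.3 0 0 0 0;0.03 0.3 0 0 0 0;0.03 0.3 0 0 0 0;0.02 0.2 0 0 0 0;0.02 0.2 0 0 0 0;0.01 0.1 0 0 0 0")

```text
time: 16.25
tcp_pos: [0.5547, 0.3599, 0.0429]
tool_rot: [180.0, 0.0, 174.0]
wrist_force: [4.7, -1.4, 0.2]
width: 0.108
gripper_force: 20.3
```

drive_tool(plan="0.03 0.1 0 0 0 0;0.03 0.1 0 0 0 0;0.02 0.1 0 0 0 0;0.02 0.1 0 0 0 0;0.02 0.1 0 0 0 0;0 0 0 0 0 0")

```text
time: 17.0
tcp_pos: [0.5552, 0.3639, 0.0428]
tool_rot: [-179.9, -0.1, 174.0]
wrist_force: [1.4, -5.4, 4.8]
width: 0.103
gripper_force: 20.7
```

drive_tool(plan="0.01 0.1 0 0 0 0;0.01 0.1 0 0 0 0;0.01 0.1 0 0 0 0;0 0 0 0 0 0;0 0 0 0 0 0")

```text
time: 17.62
tcp_pos: [0.5553, 0.3641, 0.0427]
tool_rot: [-179.6, -0.2, 174.0]
wrist_force: [-0.7, -14.8, 8.6]
width: 0.102
gripper_force: 21.4
```

At the stop. I'll relax the pull, open and lift.

drive_tool(plan="-0.02 -0.15 0 0 0 0;-0.01 -0.15 0 0 0 0;0 0 0 0 0 0;0 0 0 0 0 0")

```text
time: 18.12
tcp_pos: [0.5553, 0.3639, 0.0428]
tool_rot: [-179.9, -0.1, 174.0]
wrist_force: [1.1, -5.8, 4.7]
width: 0.109
gripper_force: 20.9
```

drive_tool(plan="0 0 0 0 0 0;0 0 0 0 0 0;0 0 0 0 0 0;0 0 0 0 0 0;0 0 0 0 0 0", jaw=2.8)

```text
time: 18.75
tcp_pos: [0.5555, 0.3648, 0.0428]
tool_rot: [180.0, -0.0, 174.0]
wrist_force: [-0.6, -0.5, -0.0]
width: 0.331
gripper_force: 0.0
```

drive_tool(plan="0 0 0.3 0 0 0;0 0 0.5 0 0 0;0 0 0.5 0 0 0;0 0 0.5 0 0 0;0 0 1 0 0 0;0 0 1 0 0 0;0 0 2 0 0 0;0 0 2 0 0 0;0 0 2 0 0 0;0 0 0 0 0 0")

```text
time: 20.0
tcp_pos: [0.5572, 0.3654, 0.144]
tool_rot: [179.9, 0.3, 174.0]
wrist_force: [-0.2, 0.3, -0.8]
width: 0.329
gripper_force: 0.0
```

Run:
```python
from h import *
f=imaging.grab_frame("scene")[:,:,::-1];t=imaging.grab_frame("top")[:,:,::-1]
g=np.hstack([cv2.resize(f[110:300,130:330],(400,380)),cv2.resize(t[120:260,130:330],(400,280),interpolation=3)[:280].copy() if 0 else cv2.resize(t[110:300,130:330],(400,380))])
cv2.imwrite("pics/end.png",g)
```

```text
(no output)
```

View pics/end.png

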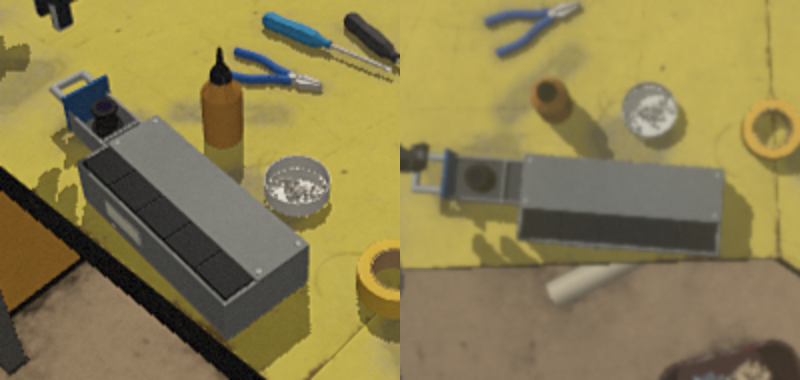

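The drawer is fully out with the eyepiece standing at (105,115) in the scene half. The tin, bottle and tape haven't moved, and the gripper is clear.

```bash
python3 -c "
from workcell import r
print(r.finish_job())"
```

```text
the job is handed in; nothing more can be done
None
```

The drawer is open to its stop and released, with the eyepiece standing in its pocket and the tin, bottle and tape not moved; handed in at about 20 s, with readings never above about 17 N.

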